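# Shake the loose spacer out of the shield box and kit both

## Robot

A 7-joint arm with a two-finger parallel gripper is mounted at the origin on the work surface. World frame = base frame: x ahead of the robot, y to its left, z up, the work surface at z = 0. Lengths are in m, angles in rad, forces in N, time in s.
With the tool pointing down it reaches from about 0.4 to 0.85 m from the base axis. Payload 4.5 kg.
Tool frame: the origin (TCP) lies midway between the tips of the shut fingers; the grasp point (between the pads) lies 19 mm behind it; z points along the fingers, y is the line along which they close (so a half turn about z gives the same grasp; the last joint's range is limited). The gripper opens to 88 mm and grips with 3 to 60 N. Pads are 18 mm wide; open, the fingers measure 123 mm over their backs; the gripper's body (75 mm by 187 mm) begins 45 mm behind the grasp point.
Start: joints at [1.216, 0.689, -0.195, 1.565, 0.157, 0.902, -0.215], TCP at [0.237, -0.578, 0.239] pointing down, gripper open.
Joint ranges: [-3.01, 3.01], [-0.46, 2.08], [-1.47, 1.51], [0.13, 2.56], [-1, 4.14], [0.04, 2.09], [-2.66, 2.66]. Speed limits (rad/s): [2.57, 2.57, 3.14, 3.14, 3.14, 3.14, 3.14].

## Interface

Orientations are given as a unit quaternion [x, y, z, w].
In Python, from plant import r gives the robot as it stands.
- The arm moves only by the tool carry_out, never from a script. Its argument "plan" is a list of rows, each an object with "rot": the turn, a rotation vector about the tool's x, y, z in rad, a list of three; "xyz": the shift along the tool's x, y, z in m, a list of three; "grip": the closure in counts, from 0 (fully open) to 255 (shut). In form: [{"rot": [wx, wy, wz], "xyz": [dx, dy, dz], "grip": grip}, ...]. A call has 1 to 8 rows; each row is the pose to reach, as a shift and turn from the pose commanded when the call began, along the tool's axes at that moment; what a row does not reach only later rows make up. A row lasts 1/12 s, in which the tool goes at most 41.7 mm and 7.16 degrees, less where a joint would pass 70% of its speed; a pose out of reach is approached as far as the arm can. A call with a gripper value outside its range is refused whole. The fingers move at their own pace and stop on an object; "squeeze" is the grip in N (left out, the last holds). Time passes only in rows, so rows that repeat a pose let the fingers close. It gives the time, the measured TCP pose, the force, the opening and the grip force at its end, in the units of the state.
- r.get_state(): the state, without advancing time (a new reading comes with each control period).
- r.snapshot(name): name is "scene" or "top"; returns the picture (480x640x3 uint8, red, green, blue); there is no depth.
- r.camera_params(name): a dict with "fx", "fy", "cx", "cy" (pixels), "position" and "attitude" of the camera in the world. Camera axes: x right, y down, z forward; pixel columns grow to the right and rows downward; lengths in m; the calibration is good to about 2 mm. A picture is of the moment at which its call begins. camera_params takes no time and is no camera call.
- r.finish_job(): hands the job in; it is judged then, once.
The state is a dict: "clock": time; "q": joint angles; "qd": joint speeds; "joint_torque": joint torques, N m; "tool_pos": TCP position; "eef_rot": TCP orientation; "contact_force": force on the tool from outside, world axes, zero at the start; "moment": the same for the moment, N m; "opening": opening from 0.0 (shut) to 1.0 (fully open); "finger_force": force on a finger pad.
Only numpy, scipy, OpenCV 4.12 (cv2) and the standard library are available. Lean on these libraries where they do the work, as an engineer would, in place of code of your own. Each camera call takes 0.05 s, during which the arm holds its last target. There are 200 camera calls.

## Task

A steel spacer has come loose inside the slotted shield box that stands slot-down on the sloping rest. Lift the box by its lug and shake it over the kit tray's spacer bay until the spacer drops through the slot into that bay, without ever gripping or pushing the spacer itself; then set the box down flat, slot side down, in the tray's large bay and let go. Leave everything else where it is.

Things in the scene. Friction and masses are not known exactly. Their poses are not given: they have to be found in the camera images.
- box_center (a point): Centre of the shield box proper, a bare aluminium box with a clear flat cover, standing slot-face down on the sloping rest. Outside 68 (x) x 56 (y) x 30 mm (z), about 200 g; point 15 mm above the underside. Walls, floor and cover 4 mm thick (inside 60 x 48 x 22 mm). z runs from slotted underside to cover; the +x end, where the slot is, stands uphill at the start.
- box_lug (a point): Grip lug of the same box: an upright solid aluminium block in the middle of the clear cover, 16 mm thick (box x), 44 mm long (box y), 32 mm tall, from 30 to 62 mm above the box's underside; the point is on its axis 48 mm above the underside. Axes as the box's.
- spacer_center (a point): Centre of the loose steel spacer in the box: plain round rod, 10 mm in diameter, 34 mm long along its own x, about 20 g. At the start it lies along the slope (box x), its end against the downhill wall. It rolls easily sideways and slides lengthwise when tilted and shaken; lying along box x it bridges the slot, and it drops only when turned to lie along the slot.
- rest: Fixed aluminium rest the box starts on: a plate sloping 30 degrees, rising towards the rest's own +x, with a lip about 11 mm high along its low edge. Origin on the table under the plate's centre; the plate's centre is 36 mm up. 84 x 70 mm.
- tray: Fixed grey kit tray, 142 mm (x) x 110 mm (y), floor 4 mm thick, rims and dividers 22 mm high above the table, 4 mm thick. Origin on the table under its centre. The -x half is divided into the large bay (-y side) and a strip bay 20 mm wide (+y side) that holds a brass adapter; the +x half is the spacer bay.
- box_bay (a point): Centre of the floor of the tray's large bay, 66 mm (x) x 78 mm (y) inside, axes along the tray's; the box fits here either way round, with its 68 mm side along the bay's y.
- spacer_bay (a point): Centre of the floor of the tray's spacer bay, 64 mm (x) x 102 mm (y) inside, axes along the tray's.
- box_slot (a point): Centre of the box's only opening, in the plane of its underside: a slot 13 mm wide (box x) and 40 mm long (box y), running right along the inside of the +x end wall (box x +17 to +30 mm, y -20 to +20 mm). Axes as the box's.
- adapter: brass connector adapter 26 mm long, 14 mm thick, lying in the tray's narrow strip bay; leave it
- flange: round steel blank flange, 70 mm across, 13 mm thick with a 24 mm stub up to 30 mm; origin under its centre; leave it
- gasket: flat copper ring 48 mm across, 5 mm thick; leave it
- driver: screwdriver lying on the table; leave it
- spanner: spanner lying on the table; leave it
- solvent: bottle 66 mm across, 160 mm tall; leave it
- mug: white mug 80 mm across, 95 mm tall; leave it
- carton: open cardboard box 150 x 200 x 100 mm; leave it
Mind the look-alikes: they are no part of the job. What is shaped like the part that bears box_center but green or orange is not meant.

How it is judged:
By the outcome, as a careful person would: the job done as asked, in the order asked, and still so for the second after the job is handed in, with the robot touching nothing.
It also fails if it takes over 45 s, if anything falls off the work surface, if the arm or the gripper's body presses on something with over 40 N, if the wrist force passes 120 N, or if a joint passes its speed limit or range.

## Working session

There is one attempt and no reset: what is moved stays moved. The work goes in short steps, Python scripts to look and compute and a tool call to move; the robot and the scene stay as the last step left them, time stands still between calls to the robot, and variables do not carry over. Pictures are saved under pics/ and viewed, at most 10 in all, crops included, and the job is handed in when it is done.

Besides the shell and the picture viewer there is one more tool, called after "Request:" by a JSON object that holds its "method" and its "body", one argument or row to a line. carry_out: Moves the arm, as the interface text tells. Its arguments: {"type":"object","properties":{"plan":{"type":"array"},"squeeze":{"type":"number"}},"required":["plan"]}

```bash
mkdir -p pics; ls
python3 - <<'E'
from plant import r
import cv2
for n in("scene","top"):
    cv2.imwrite(f"pics/{n}0.png",r.snapshot(n)[:,:,::-1]); print(r.camera_params(n))
print(r.get_state())
E
```

```text
pics
{'fx': 570.659395630519, 'fy': 570.659395630519, 'cx': 311.66735622844936, 'cy': 239.85120977895195, 'position': array([ 1.08272595, -0.58728182,  1.19352322]), 'attitude': array([ 0.89147336,  0.35360934, -0.09878121, -0.26547684])}
{'fx': 597.5157940745083, 'fy': 597.5157940745083, 'cx': 313.78147780159117, 'cy': 234.4555075679365, 'position': array([ 0.28309983, -0.05788394,  1.90799306]), 'attitude': array([ 0.7080078 , -0.70150898,  0.05943521, -0.05547587])}
{'clock': 0.1, 'q': array([ 1.21576414,  0.68987216, -0.19453331,  1.56627079,  0.15728411,
        0.90251438, -0.21510575]), 'qd': array([ 0.00270096, -0.00162085, -0.00073914, -0.0019161 ,  0.00028816,
        0.00092447, -0.00172606]), 'joint_torque': array([-3.12074888e-03, -5.28496456e+01, -1.27191380e+00, -1.53836167e+01,
       -5.26609062e-02,  1.93726388e-03,  4.93036464e-05]), 'tool_pos': array([ 0.23668711, -0.57781331,  0.23799982]), 'eef_rot': array([ 9.81153083e-01,  1.93230241e-01, -2.14464081e-04, -8.09333411e-04]), 'contact_force': array([-0.04135677,  0.3613725 , -0.56912899]), 'moment': array([-0.0106976 , -0.03264023,  0.05049825]), 'finger_force': 0.0, 'opening': 0.998544703807592}
```

View pics/scene0.png

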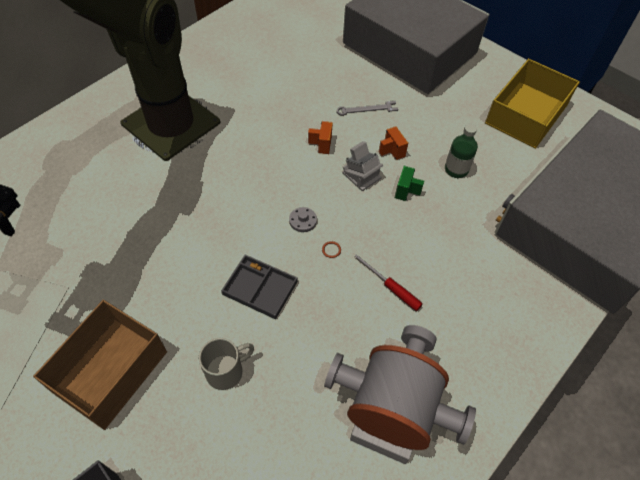

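View pics/top0.png

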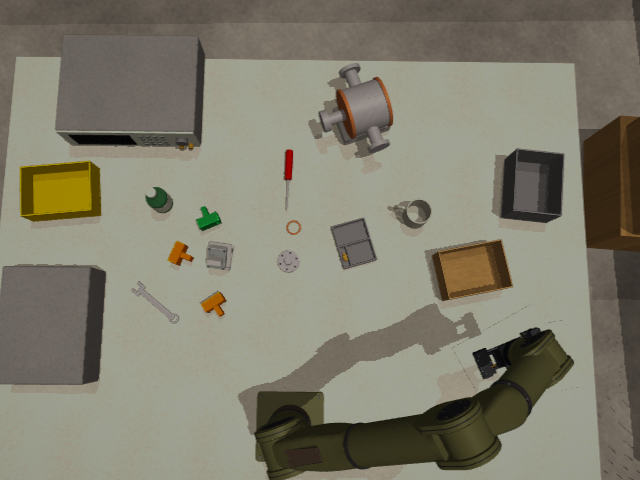

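The scene shows the aluminium box on its rest at scene (362,165) / top (218,256). The look-alikes are orange at scene (321,137) and (394,143), and green at (408,183). Only the bare grey one fits the description. The tray is at scene (260,287) / top (353,243), and the strip with the brass adapter is at scene (256,266) / top (346,257). I'll confirm with an enlarged composite crop.

Run:
```python
import cv2,numpy as np
s=cv2.imread("pics/scene0.png");t=cv2.imread("pics/top0.png")
def c(im,u,v,k,w=400,h=300):
    M=np.float32([[k,0,w/2-k*u],[0,k,h/2-k*v]]);return cv2.warpAffine(im,M,(w,h),flags=cv2.INTER_CUBIC)
cv2.imwrite("pics/c1.png",np.vstack([np.hstack([c(s,362,165,6),c(t,218,256,8)]),np.hstack([c(s,260,287,4),c(t,353,243,5)])]))
```

```text
(no output)
```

View pics/c1.png

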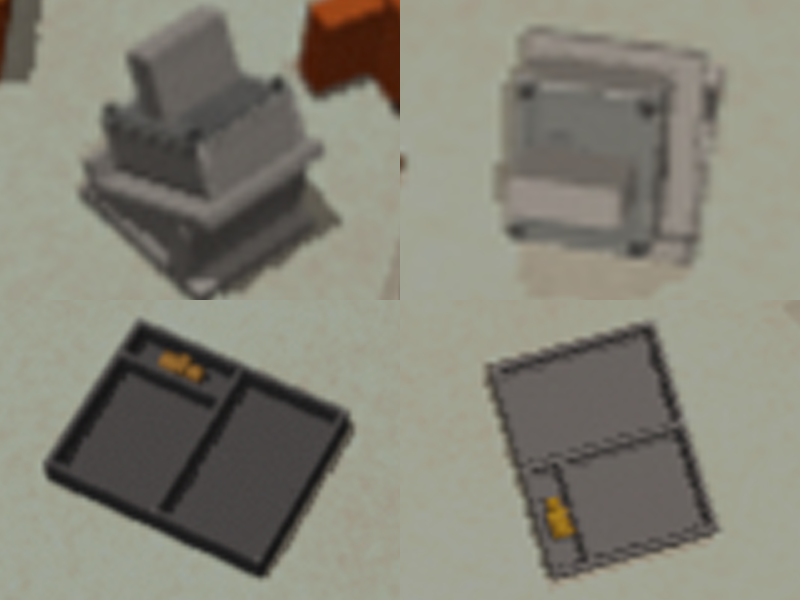

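The crop confirms it: the bare aluminium box leans on its rest, with the lug's bright top face at scene ≈(358,146) / top ≈(213.6,262.6). Its uphill side faces away from the robot. The tray's spacer bay is the undivided half, and the large bay sits beside the brass strip. Next I'll cast rays.

```bash
cat > h.py <<'E'
import numpy as np
from plant import r
from scipy.spatial.transform import Rotation as R
def ray(n,u,v):
    p=r.camera_params(n); d=R.from_quat(p["attitude"]).apply([(u-p["cx"])/p["fx"],(v-p["cy"])/p["fy"],1])
    return np.array(p["position"]),d/np.linalg.norm(d)
def plane(n,u,v,z):
    o,d=ray(n,u,v); return o+d*(z-o[2])/d[2]
def tri(a,b):
    (o,d),(p,e)=ray("scene",*a),ray("top",*b)
    s=np.linalg.lstsq(np.c_[d,-e],p-o,rcond=None)[0]; A=o+d*s[0];B=p+e*s[1]
    return (A+B)/2,np.linalg.norm(A-B)
def proj(n,X):
    p=r.camera_params(n); c=R.from_quat(p["attitude"]).inv().apply(np.asarray(X)-p["position"])
    return np.array([p["cx"]+p["fx"]*c[0]/c[2],p["cy"]+p["fy"]*c[1]/c[2]])
E
python3 - <<'E'
from h import *
np.set_printoptions(precision=4,suppress=True)
S=lambda x,y:(362+(x-200)/6,165+(y-150)/6); T=lambda x,y:(218+(x-600)/8,256+(y-150)/8)
print("lugtop",tri(S(176,34),T(565,203)))
for a in [(510,178),(622,190),(620,228),(508,215)]: print("lug T",plane("top",*T(*a),.10))
print("plate hi corners T", [plane("top",*T(*a),.057) for a in [(520,28),(718,62)]])
print("cover corner screws T", [T(*a) for a in [(525,90),(648,107),(517,230),(638,247)]], "tri")
# screws in scene: (110,110)?,(197,130),(278,85)
S2=lambda x,y:(260+(x-200)/4,287+(y-450)/4); T2=lambda x,y:(353+(x-600)/5,243+(y-450)/5)
A=[plane("scene",*S2(*a),.022) for a in [(140,320),(350,412),(265,577),(45,470)]]
B=[plane("top",*T2(*a),.022) for a in [(488,365),(652,325),(717,530),(550,580)]]
print(np.array(A),np.mean(A,0));print(np.array(B),np.mean(B,0))
print("brass",plane("scene",*S2(182,366),.012),plane("top",*T2(559,517),.012))
E
```

```text
lugtop (array([0.4917, 0.2391, 0.087 ]), np.float64(0.00022333183330635858))
lug T [0.4995 0.2582 0.1   ]
lug T [0.4953 0.2155 0.1   ]
lug T [0.4808 0.2157 0.1   ]
lug T [0.4854 0.2584 0.1   ]
plate hi corners T [array([0.5638, 0.264 , 0.057 ]), array([0.5511, 0.1862, 0.057 ])]
cover corner screws T [(208.625, 248.5), (224.0, 250.625), (207.625, 266.0), (222.75, 268.125)] tri
[[ 0.4874 -0.1651  0.022 ]
 [ 0.6227 -0.1239  0.022 ]
 [ 0.6613 -0.2329  0.022 ]
 [ 0.5216 -0.2722  0.022 ]] [ 0.5732 -0.1985  0.022 ]
[[ 0.6207 -0.1208  0.022 ]
 [ 0.6479 -0.2262  0.022 ]
 [ 0.5156 -0.2669  0.022 ]
 [ 0.4827 -0.1607  0.022 ]] [ 0.5667 -0.1936  0.022 ]
brass [ 0.5241 -0.1664  0.012 ] [ 0.5242 -0.167   0.012 ]
```

```bash
cat >> h.py <<'E'
np.set_printoptions(precision=4,suppress=True)
def boxrot(yaw,pitch,roll=0): # pitch>0: box +x down ; roll about box x
    return R.from_euler("ZYX",[yaw,pitch,roll])
M=np.array([[0,1,0],[1,0,0],[0,0,-1]]) # tool axes in box: xt=yb, yt=xb, zt=-zb
def toolrot(B): return R.from_matrix(B.as_matrix()@M)
def delta(p0,R0,p1,R1):
    w=(R0.inv()*R1).as_rotvec(); d=R0.inv().apply(np.asarray(p1)-p0)
    print("rot",w.round(3).tolist(),"xyz",d.round(4).tolist(),"rows",round(max(np.linalg.norm(w)/.125,np.linalg.norm(d)/.0417),1))
def cur():
    s=r.get_state(); return np.array(s["tool_pos"]),R.from_quat(s["eef_rot"])
E
python3 - <<'E'
from h import *
S2=lambda x,y:(260+(x-200)/4,287+(y-450)/4); T2=lambda x,y:(353+(x-600)/5,243+(y-450)/5)
print("div",[plane("scene",*S2(*a),.022) for a in [(165,510),(243,378)]],[plane("top",*T2(*a),.022) for a in [(530,468),(682,430)]])
B=boxrot(-.11,-np.pi/6); zb=B.apply([0,0,1]); top=np.array([.4917,.2391,.087]); Rg=toolrot(B)
g=top-.028*zb; so=g+.10*zb; print("grasp tcp",g,"standoff",so)
p,R0=cur()
W1=np.array([.46,-.22,.26]);W2=np.array([.45,.08,.26])
delta(p,R0,W1,Rg);delta(W1,Rg,W2,Rg);delta(W2,Rg,so,Rg);delta(so,Rg,g,Rg)
E
```

```text
div [array([ 0.5903, -0.2425,  0.022 ]), array([ 0.5608, -0.1509,  0.022 ])] [array([ 0.5543, -0.1479,  0.022 ]), array([ 0.5797, -0.245 ,  0.022 ])]
grasp tcp [0.5056 0.2376 0.0628] standoff [0.4559 0.2431 0.1494]
rot [-0.474, 0.28, -1.047] xyz [0.3423, -0.2465, -0.0216] rows 10.1
rot [0.0, 0.0, 0.0] xyz [0.2971, -0.0371, -0.0214] rows 7.2
rot [0.0, 0.0, 0.0] xyz [0.1627, -0.0657, 0.0898] rows 4.7
rot [0.0, 0.0, 0.0] xyz [-0.0, -0.0, 0.1] rows 2.4
```

Request:
{"method": "carry_out", "body": {
  "plan": [
    {"rot": [-0.474,0.28,-1.047],"xyz": [0.342,-0.246,-0.022],"grip": 0},
    {"rot": [-0.474,0.28,-1.047],"xyz": [0.342,-0.246,-0.022],"grip": 0},
    {"rot": [-0.474,0.28,-1.047],"xyz": [0.342,-0.246,-0.022],"grip": 0},
    {"rot": [-0.474,0.28,-1.047],"xyz": [0.342,-0.246,-0.022],"grip": 0},
    {"rot": [-0.474,0.28,-1.047],"xyz": [0.342,-0.246,-0.022],"grip": 0},
    {"rot": [-0.474,0.28,-1.047],"xyz": [0.342,-0.246,-0.022],"grip": 0},
    {"rot": [-0.474,0.28,-1.047],"xyz": [0.342,-0.246,-0.022],"grip": 0},
    {"rot": [-0.474,0.28,-1.047],"xyz": [0.342,-0.246,-0.022],"grip": 0}
  ]
}}

```text
clock: 0.77
tool_pos: [0.4136, -0.2939, 0.2564]
eef_rot: [0.777, 0.588, 0.15, 0.167]
contact_force: [0.9, -0.9, -0.5]
opening: 0.999
finger_force: 0.0
```

Run:
```python
from h import *
B=boxrot(-.11,-np.pi/6); Rg=toolrot(B); so=[.4559,.2431,.1494]
print(r.get_state()["q"]); p,R0=cur(); print(p)
W2=np.array([.45,.08,.26])
delta(p,R0,W2,Rg);delta(W2,Rg,so,Rg)
```

```text
[ 0.9648  0.4446 -0.4528  2.2599  0.3333  0.058  -0.0131]
[ 0.4136 -0.2939  0.2564]
rot [-0.069, 0.042, -0.156] xyz [0.3701, -0.0616, -0.0191] rows 9.0
rot [0.0, 0.0, 0.0] xyz [0.1628, -0.0657, 0.0898] rows 4.7
```

Request:
{"method": "carry_out", "body": {
  "plan": [
    {"rot": [-0.069,0.042,-0.156],"xyz": [0.37,-0.062,-0.019],"grip": 0},
    {"rot": [-0.069,0.042,-0.156],"xyz": [0.37,-0.062,-0.019],"grip": 0},
    {"rot": [-0.069,0.042,-0.156],"xyz": [0.37,-0.062,-0.019],"grip": 0},
    {"rot": [-0.069,0.042,-0.156],"xyz": [0.37,-0.062,-0.019],"grip": 0},
    {"rot": [-0.069,0.042,-0.156],"xyz": [0.37,-0.062,-0.019],"grip": 0},
    {"rot": [-0.069,0.042,-0.156],"xyz": [0.37,-0.062,-0.019],"grip": 0},
    {"rot": [-0.069,0.042,-0.156],"xyz": [0.37,-0.062,-0.019],"grip": 0},
    {"rot": [-0.069,0.042,-0.156],"xyz": [0.37,-0.062,-0.019],"grip": 0}
  ]
}}

```text
clock: 1.43
tool_pos: [0.3721, -0.2153, 0.2226]
eef_rot: [0.744, 0.641, 0.122, 0.146]
contact_force: [-1.0, 0.6, 0.0]
opening: 0.998
finger_force: 0.0
```

Run:
```python
from h import *
B=boxrot(-.11,-np.pi/6); Rg=toolrot(B); so=[.4559,.2431,.1494]
print(r.get_state()["q"]); p,R0=cur(); print(p)
delta(p,R0,so,Rg)
```

```text
[ 1.1062  0.5283 -0.8984  2.4472  1.7398  0.3364 -1.4705]
[ 0.3721 -0.2153  0.2226]
rot [-0.14, 0.022, -0.033] xyz [0.4662, -0.013, 0.071] rows 11.3
```

Run:
```python
from h import *
p,R0=cur()
delta(p,R0,[.52,-.05,.30],toolrot(boxrot(-.11,0)))
```

```text
rot [0.384, 0.013, -0.038] xyz [0.1851, 0.1421, -0.0271] rows 5.6
```

Request:
{"method": "carry_out", "body": {
  "plan": [
    {"rot": [0.384,0.013,-0.038],"xyz": [0.185,0.142,-0.027],"grip": 0},
    {"rot": [0.384,0.013,-0.038],"xyz": [0.185,0.142,-0.027],"grip": 0},
    {"rot": [0.384,0.013,-0.038],"xyz": [0.185,0.142,-0.027],"grip": 0},
    {"rot": [0.384,0.013,-0.038],"xyz": [0.185,0.142,-0.027],"grip": 0},
    {"rot": [0.384,0.013,-0.038],"xyz": [0.185,0.142,-0.027],"grip": 0},
    {"rot": [0.384,0.013,-0.038],"xyz": [0.185,0.142,-0.027],"grip": 0},
    {"rot": [0.384,0.013,-0.038],"xyz": [0.185,0.142,-0.027],"grip": 0}
  ]
}}

```text
clock: 2.02
tool_pos: [0.4712, -0.1219, 0.2704]
eef_rot: [0.746, 0.666, -0.001, -0.004]
contact_force: [1.5, -0.7, -1.1]
opening: 0.999
finger_force: 0.0
```

Run:
```python
from h import *
B=boxrot(-.11,-np.pi/6); Rg=toolrot(B); V=toolrot(boxrot(-.11,0))
print(r.get_state()["q"]); p,R0=cur(); print(p)
W=np.array([.50,.23,.30])
delta(p,R0,W,V);delta(W,V,[.4559,.2431,.1494],Rg)
```

```text
[ 0.7618  0.6193 -0.9835  1.9022  0.6198  0.9692 -0.6238]
[ 0.4712 -0.1219  0.2704]
rot [-0.007, -0.003, -0.003] xyz [0.353, -0.0113, -0.0283] rows 8.5
rot [-0.524, 0.0, -0.0] xyz [0.0082, -0.0453, 0.1506] rows 4.2
```

Request:
{"method": "carry_out", "body": {
  "plan": [
    {"rot": [0,0,0],"xyz": [0.353,-0.011,-0.028],"grip": 0},
    {"rot": [0,0,0],"xyz": [0.353,-0.011,-0.028],"grip": 0},
    {"rot": [0,0,0],"xyz": [0.353,-0.011,-0.028],"grip": 0},
    {"rot": [0,0,0],"xyz": [0.353,-0.011,-0.028],"grip": 0},
    {"rot": [0,0,0],"xyz": [0.353,-0.011,-0.028],"grip": 0},
    {"rot": [0,0,0],"xyz": [0.353,-0.011,-0.028],"grip": 0},
    {"rot": [0,0,0],"xyz": [0.353,-0.011,-0.028],"grip": 0},
    {"rot": [0,0,0],"xyz": [0.353,-0.011,-0.028],"grip": 0}
  ]
}}

```text
clock: 2.68
tool_pos: [0.4956, 0.2114, 0.2965]
eef_rot: [0.745, 0.667, -0.001, -0.001]
contact_force: [0.6, -0.3, 0.6]
opening: 0.999
finger_force: 0.0
```

Run:
```python
from h import *
B=boxrot(-.11,-np.pi/6); Rg=toolrot(B)
print(r.get_state()["q"]); p,R0=cur(); print(p)
delta(p,R0,[.4559,.2431,.1494],Rg)
```

```text
[ 0.0551  0.6377 -0.9325  1.7281  0.5728  1.0758 -1.1778]
[0.4956 0.2114 0.2965]
rot [-0.526, 0.0, 0.001] xyz [0.0272, -0.0426, 0.1471] rows 4.2
```

Request:
{"method": "carry_out", "body": {
  "plan": [
    {"rot": [-0.526,0,0],"xyz": [0.027,-0.043,0.147],"grip": 0},
    {"rot": [-0.526,0,0],"xyz": [0.027,-0.043,0.147],"grip": 0},
    {"rot": [-0.526,0,0],"xyz": [0.027,-0.043,0.147],"grip": 0},
    {"rot": [-0.526,0,0],"xyz": [0.027,-0.043,0.147],"grip": 0},
    {"rot": [-0.526,0,0],"xyz": [0.027,-0.043,0.147],"grip": 0},
    {"rot": [-0.526,0,0],"xyz": [0.027,-0.043,0.147],"grip": 0},
    {"rot": [-0.526,0,0],"xyz": [0.027,-0.043,0.147],"grip": 0},
    {"rot": [-0.526,0,0],"xyz": [0.027,-0.043,0.147],"grip": 0}
  ]
}}

```text
clock: 3.35
tool_pos: [0.4566, 0.2391, 0.1501]
eef_rot: [0.719, 0.645, 0.17, 0.196]
contact_force: [-0.9, -0.8, -1.3]
opening: 1.002
finger_force: 0.0
```

Run:
```python
from h import *
import cv2
B=boxrot(-.11,-np.pi/6); Rg=toolrot(B)
print(r.get_state()["q"]); p,R0=cur(); print(p)
delta(p,R0,[.5056,.2376,.0628],Rg)
s=r.snapshot("scene")[:,:,::-1];t=r.snapshot("top")[:,:,::-1]
def c(im,u,v,k,w=400,h=400):
    M=np.float32([[k,0,w/2-k*u],[0,k,h/2-k*v]]);return cv2.warpAffine(im,M,(w,h),flags=cv2.INTER_CUBIC)
cv2.imwrite("pics/c2.png",np.hstack([c(s,362,150,5),c(t,215,256,5)]))
```

```text
[-0.346   0.8125 -0.8188  2.3395  1.7292  1.0134 -2.6456]
[0.4566 0.2391 0.1501]
rot [0.0, 0.007, 0.003] xyz [0.0046, -0.0014, 0.1] rows 2.4
```

View pics/c2.png

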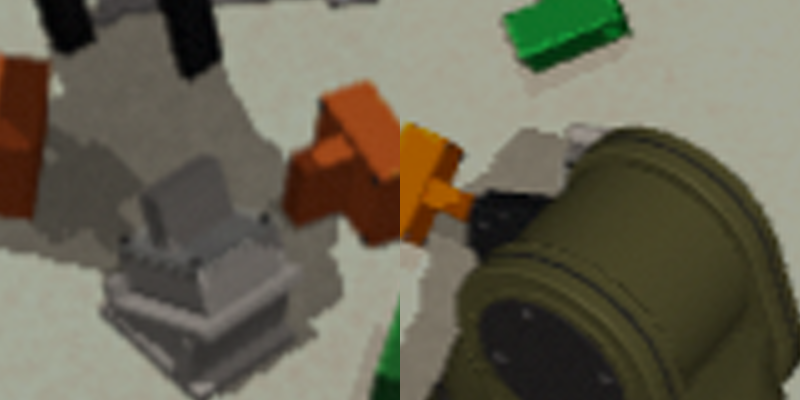

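The view shows the open fingers above the box with the lug at crop (185,200), well placed. But joint 7 is at its limit, so I'll take the half-turned grasp, which is the same grip.

Request:
{"method": "carry_out", "body": {
  "plan": [
    {"rot": [0,0,-1.0],"xyz": [0,0,0],"grip": 0},
    {"rot": [0,0,-1.0],"xyz": [0,0,0],"grip": 0},
    {"rot": [0,0,-1.0],"xyz": [0,0,0],"grip": 0},
    {"rot": [0,0,-1.0],"xyz": [0,0,0],"grip": 0},
    {"rot": [0,0,-1.0],"xyz": [0,0,0],"grip": 0},
    {"rot": [0,0,-1.0],"xyz": [0,0,0],"grip": 0},
    {"rot": [0,0,-1.0],"xyz": [0,0,0],"grip": 0},
    {"rot": [0,0,-1.0],"xyz": [0,0,0],"grip": 0}
  ]
}}

```text
clock: 4.12
tool_pos: [0.4574, 0.2385, 0.1511]
eef_rot: [0.321, 0.912, 0.054, 0.251]
contact_force: [-0.4, -0.3, 0.3]
opening: 0.999
finger_force: 0.0
```

Request:
{"method": "carry_out", "body": {
  "plan": [
    {"rot": [0,0,-1.0],"xyz": [0,0,0],"grip": 0},
    {"rot": [0,0,-1.0],"xyz": [0,0,0],"grip": 0},
    {"rot": [0,0,-1.0],"xyz": [0,0,0],"grip": 0},
    {"rot": [0,0,-1.0],"xyz": [0,0,0],"grip": 0},
    {"rot": [0,0,-1.0],"xyz": [0,0,0],"grip": 0},
    {"rot": [0,0,-1.0],"xyz": [0,0,0],"grip": 0},
    {"rot": [0,0,-1.0],"xyz": [0,0,0],"grip": 0},
    {"rot": [0,0,-1.0],"xyz": [0,0,0],"grip": 0}
  ]
}}

```text
clock: 4.78
tool_pos: [0.4575, 0.2386, 0.1513]
eef_rot: [-0.155, 0.954, -0.073, 0.246]
contact_force: [-0.8, 0.7, -0.6]
opening: 1.001
finger_force: 0.0
```

```bash
cat >> h.py <<'E'
M2=np.array([[0,-1,0],[-1,0,0],[0,0,-1]])
def tool2(B): return R.from_matrix(B.as_matrix()@M2.T)
E
python3 - <<'E'
from h import *
B=boxrot(-.11,-np.pi/6)
print(r.get_state()["q"]); p,R0=cur(); print(p)
delta(p,R0,[.4559,.2431,.1494],tool2(B));delta([.4559,.2431,.1494],tool2(B),[.5056,.2376,.0628],tool2(B))
E
```

```text
[-0.4923  0.739  -0.5508  2.3414  1.7852  0.81   -0.7013]
[0.4575 0.2386 0.1513]
rot [-0.001, -0.01, -1.137] xyz [0.0007, 0.005, 0.0006] rows 9.1
rot [0.0, 0.0, 0.0] xyz [0.0, -0.0, 0.1] rows 2.4
```

Request:
{"method": "carry_out", "body": {
  "plan": [
    {"rot": [0,-0.01,-1.137],"xyz": [0.001,0.005,0.001],"grip": 0},
    {"rot": [0,-0.01,-1.137],"xyz": [0.001,0.005,0.001],"grip": 0},
    {"rot": [0,-0.01,-1.137],"xyz": [0.001,0.005,0.001],"grip": 0},
    {"rot": [0,-0.01,-1.137],"xyz": [0.001,0.005,0.001],"grip": 0},
    {"rot": [0,-0.01,-1.137],"xyz": [0.001,0.005,0.001],"grip": 0},
    {"rot": [0,-0.01,-1.137],"xyz": [0.001,0.005,0.001],"grip": 0},
    {"rot": [0,-0.01,-1.137],"xyz": [0.001,0.005,0.001],"grip": 0},
    {"rot": [0,-0.01,-1.137],"xyz": [0.001,0.005,0.001],"grip": 0}
  ]
}}

```text
clock: 5.45
tool_pos: [0.4559, 0.2431, 0.1491]
eef_rot: [-0.594, 0.762, -0.181, 0.185]
contact_force: [0.3, 0.3, -0.6]
opening: 0.999
finger_force: 0.0
```

Run:
```python
from h import *
B=boxrot(-.11,-np.pi/6)
print(r.get_state()["q"]); p,R0=cur(); print(p)
delta(p,R0,[.4559,.2431,.1494],tool2(B));delta(p,R0,[.5056,.2376,.0628],tool2(B))
```

```text
[-0.6021  0.7214 -0.3875  2.3513  1.859   0.7127  0.2115]
[0.4559 0.2431 0.1491]
rot [-0.001, -0.001, -0.137] xyz [0.0, -0.0002, -0.0003] rows 1.1
rot [-0.001, -0.001, -0.137] xyz [-0.0001, -0.0001, 0.0997] rows 2.4
```

Request:
{"method": "carry_out", "body": {
  "plan": [
    {"rot": [0,0,-0.137],"xyz": [0,0,0],"grip": 0},
    {"rot": [0,0,-0.137],"xyz": [0,0,0],"grip": 0},
    {"rot": [0,0,-0.137],"xyz": [0,0,0.03],"grip": 0},
    {"rot": [0,0,-0.137],"xyz": [0,0,0.05],"grip": 0},
    {"rot": [0,0,-0.137],"xyz": [0,0,0.07],"grip": 0},
    {"rot": [0,0,-0.137],"xyz": [0,0,0.085],"grip": 0},
    {"rot": [0,0,-0.137],"xyz": [0,0,0.1],"grip": 0},
    {"rot": [0,0,-0.137],"xyz": [0,0,0.1],"grip": 0}
  ]
}}

```text
clock: 6.12
tool_pos: [0.5062, 0.2364, 0.06]
eef_rot: [-0.641, 0.722, -0.193, 0.172]
contact_force: [0.1, 0.5, 0.1]
opening: 0.999
finger_force: 0.0
```

Run:
```python
from h import *
import cv2
B=boxrot(-.11,-np.pi/6)
print(r.get_state()["q"]); p,R0=cur(); print(p)
delta(p,R0,[.5056,.2376,.0628],tool2(B))
s=r.snapshot("scene")[:,:,::-1]
def c(im,u,v,k,w=600,h=500):
    M=np.float32([[k,0,w/2-k*u],[0,k,h/2-k*v]]);return cv2.warpAffine(im,M,(w,h),flags=cv2.INTER_CUBIC)
cv2.imwrite("pics/c3.png",c(s,362,150,7))
```

```text
[-0.5194  0.9386 -0.368   2.2736  2.091   0.7869  0.2281]
[0.5062 0.2364 0.06  ]
rot [0.0, -0.004, -0.008] xyz [-0.0012, -0.0008, -0.0028] rows 0.1
```

View pics/c3.png

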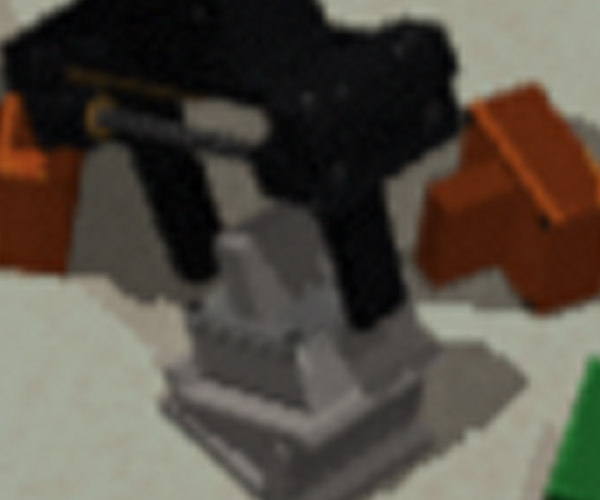

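Run:
```python
from h import *
B=boxrot(-.11,-np.pi/6); top=np.array([.4917,.2391,.087]); und=top-.062*B.apply([0,0,1])
c=lambda X:np.round((proj("scene",X)-[362,150])*7+[300,250])
for n,l in dict(lug=[(8,22,62),(8,-22,62),(-8,-22,62),(-8,22,62)],cover=[(34,28,30),(34,-28,30),(-34,-28,30),(-34,28,30)],tips=[(44,0,34),(-44,0,34)]).items():
    print(n,[c(und+B.apply(np.array(v)/1e3)).tolist() for v in l])
```

```text
lug [[329.0, 194.0], [242.0, 252.0], [214.0, 245.0], [301.0, 188.0]]
cover [[408.0, 274.0], [298.0, 348.0], [184.0, 316.0], [292.0, 244.0]]
tips [[369.0, 306.0], [219.0, 266.0]]
```

The fingers straddle the lug, the uphill finger at crop (370,320) and the downhill one at (200,275). The projected lug and cover corners agree with the picture, so I'll close.

Request:
{"method": "carry_out", "body": {
  "plan": [
    {"rot": [0,0,0],"xyz": [-0.001,0,-0.002],"grip": 0},
    {"rot": [0,0,0],"xyz": [-0.001,0,-0.002],"grip": 150},
    {"rot": [0,0,0],"xyz": [-0.001,0,-0.002],"grip": 255},
    {"rot": [0,0,0],"xyz": [-0.001,0,-0.002],"grip": 255},
    {"rot": [0,0,0],"xyz": [-0.001,0,-0.002],"grip": 255},
    {"rot": [0,0,0],"xyz": [-0.001,0,-0.002],"grip": 255},
    {"rot": [0,0,0],"xyz": [-0.001,0,-0.002],"grip": 255},
    {"rot": [0,0,0],"xyz": [-0.001,0,-0.002],"grip": 255}
  ],
  "squeeze": 50
}}

```text
clock: 6.83
tool_pos: [0.5033, 0.2392, 0.0629]
eef_rot: [-0.644, 0.72, -0.193, 0.173]
contact_force: [-0.4, -0.3, 0.3]
opening: 0.497
finger_force: 0.0
```

Request:
{"method": "carry_out", "body": {
  "plan": [
    {"rot": [0,0,0],"xyz": [0,0,0],"grip": 255},
    {"rot": [0,0,0],"xyz": [0,0,0],"grip": 255},
    {"rot": [0,0,0],"xyz": [0,0,0],"grip": 255},
    {"rot": [0,0,0],"xyz": [0,0,0],"grip": 255},
    {"rot": [0,0,0],"xyz": [0,0,0],"grip": 255},
    {"rot": [0,0,0],"xyz": [0,0,0],"grip": 255},
    {"rot": [0,0,0],"xyz": [0,0,0],"grip": 255}
  ]
}}

```text
clock: 7.42
tool_pos: [0.5057, 0.239, 0.0642]
eef_rot: [-0.643, 0.72, -0.195, 0.175]
contact_force: [2.5, -0.1, 4.6]
opening: 0.179
finger_force: 49.9
```

Run:
```python
from h import *
print(r.get_state()["q"]); p,R0=cur(); print(p)
# lift up vertically, then over tray: spacer bay
C=np.array([.570,-.197]); yaw=.287; t=lambda x,y:C+R.from_euler("z",yaw).apply([x,y,0])[:2]
print("spacer bay",t(.035,0),"box bay",t(-.034,-.012))
W1=np.r_[p[:2],p[2]+.12]; V=tool2(boxrot(-.35,0)); W2=np.array([.56,.08,.24])
delta(p,R0,W1,R0);delta(W1,R0,W2,V)
```

```text
[-0.5247  0.9309 -0.3697  2.2756  2.0868  0.789   0.2317]
[0.5057 0.239  0.0642]
spacer bay [ 0.6036 -0.1871] box bay [ 0.5408 -0.2181]
rot [0.0, 0.0, 0.0] xyz [-0.0001, -0.0606, -0.1036] rows 2.9
rot [-0.526, 0.064, 0.231] xyz [0.1518, -0.0903, -0.012] rows 4.6
```

Request:
{"method": "carry_out", "body": {
  "plan": [
    {"rot": [0,0,0],"xyz": [0,-0.009,-0.015],"grip": 255},
    {"rot": [0,0,0],"xyz": [0,-0.025,-0.045],"grip": 255},
    {"rot": [0,0,0],"xyz": [0,-0.045,-0.075],"grip": 255},
    {"rot": [0,0,0],"xyz": [0,-0.061,-0.104],"grip": 255},
    {"rot": [0,0,0],"xyz": [0,-0.061,-0.104],"grip": 255}
  ]
}}

```text
clock: 7.83
tool_pos: [0.5054, 0.2406, 0.1888]
eef_rot: [-0.643, 0.72, -0.193, 0.177]
contact_force: [0.3, 0.6, -2.7]
opening: 0.178
finger_force: 49.9
```

Request:
{"method": "carry_out", "body": {
  "plan": [
    {"rot": [-0.526,0.064,0.231],"xyz": [0.152,-0.09,-0.012],"grip": 255},
    {"rot": [-0.526,0.064,0.231],"xyz": [0.152,-0.09,-0.012],"grip": 255},
    {"rot": [-0.526,0.064,0.231],"xyz": [0.152,-0.09,-0.012],"grip": 255},
    {"rot": [-0.526,0.064,0.231],"xyz": [0.152,-0.09,-0.012],"grip": 255},
    {"rot": [-0.526,0.064,0.231],"xyz": [0.152,-0.09,-0.012],"grip": 255},
    {"rot": [-0.526,0.064,0.231],"xyz": [0.152,-0.09,-0.012],"grip": 255},
    {"rot": [-0.526,0.064,0.231],"xyz": [0.152,-0.09,-0.012],"grip": 255}
  ]
}}

```text
clock: 8.42
tool_pos: [0.5497, 0.1041, 0.2247]
eef_rot: [-0.598, 0.797, -0.074, 0.038]
contact_force: [1.3, 0.1, -4.0]
opening: 0.175
finger_force: 49.9
```

Run:
```python
from h import *
s=r.get_state();print(s["q"],s["finger_force"],s["opening"]); p,R0=cur(); print(p)
import cv2
cv2.imwrite("pics/c4.png",r.snapshot("scene")[60:360,160:560,::-1])
for yaw in(.287-np.pi/2,-.6,-.33):
  delta(p,R0,[.59,-.17,.20],tool2(boxrot(yaw,0)))
```

```text
[-0.0316  0.6082 -0.4924  1.9002  0.6598  0.6904  1.91  ] 49.93440868332982 0.17533531535588176
[0.5497 0.1041 0.2247]
rot [-0.163, 0.057, 0.998] xyz [0.2508, -0.1093, 0.0499] rows 8.1
rot [-0.167, -0.001, 0.316] xyz [0.2508, -0.1093, 0.0499] rows 6.7
rot [-0.165, -0.023, 0.046] xyz [0.2508, -0.1093, 0.0499] rows 6.7
```

View pics/c4.png

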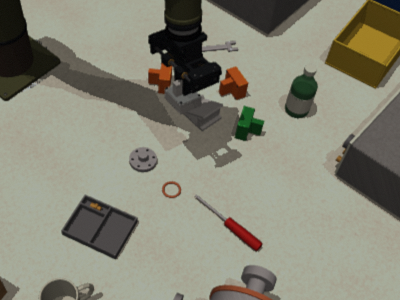

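The box hangs from the gripper clear of the rest at crop (195,105), and the tray is at crop (100,225). I'll carry it level over the spacer bay.

Run:
```python
from h import *
p,R0=cur(); a=np.array([.600,-.18,.19])
V=tool2(boxrot(-.33,0)); T=tool2(boxrot(-.33,.785))
delta(p,R0,a,V); delta(a,V,[.610,-.190,.11],T)
print(T.inv().apply(np.eye(3)))
```

```text
rot [-0.169, -0.028, 0.023] xyz [0.2424, -0.1136, 0.0642] rows 6.6
rot [-0.785, -0.0, -0.0] xyz [0.0062, -0.0127, 0.08] rows 6.3
[[-0.324  -0.6692 -0.6687]
 [-0.946   0.2292  0.229 ]
 [-0.      0.7068 -0.7074]]
```

Request:
{"method": "carry_out", "body": {
  "plan": [
    {"rot": [-0.169,-0.028,0.023],"xyz": [0.242,-0.114,0.064],"grip": 255},
    {"rot": [-0.169,-0.028,0.023],"xyz": [0.242,-0.114,0.064],"grip": 255},
    {"rot": [-0.169,-0.028,0.023],"xyz": [0.242,-0.114,0.064],"grip": 255},
    {"rot": [-0.169,-0.028,0.023],"xyz": [0.242,-0.114,0.064],"grip": 255},
    {"rot": [-0.169,-0.028,0.023],"xyz": [0.242,-0.114,0.064],"grip": 255},
    {"rot": [-0.169,-0.028,0.023],"xyz": [0.242,-0.114,0.064],"grip": 255},
    {"rot": [-0.169,-0.028,0.023],"xyz": [0.242,-0.114,0.064],"grip": 255},
    {"rot": [-0.169,-0.028,0.023],"xyz": [0.242,-0.114,0.064],"grip": 255}
  ]
}}

```text
clock: 9.13
tool_pos: [0.5984, -0.1764, 0.185]
eef_rot: [-0.584, 0.812, -0.002, -0.002]
contact_force: [0.2, -1.3, -2.5]
opening: 0.174
finger_force: 49.9
```

Request:
{"method": "carry_out", "body": {
  "plan": [
    {"rot": [-0.785,0,0],"xyz": [0.006,-0.013,0.08],"grip": 255},
    {"rot": [-0.785,0,0],"xyz": [0.006,-0.013,0.08],"grip": 255},
    {"rot": [-0.785,0,0],"xyz": [0.006,-0.013,0.08],"grip": 255},
    {"rot": [-0.785,0,0],"xyz": [0.006,-0.013,0.08],"grip": 255},
    {"rot": [-0.785,0,0],"xyz": [0.006,-0.013,0.08],"grip": 255},
    {"rot": [-0.785,0,0],"xyz": [0.006,-0.013,0.08],"grip": 255},
    {"rot": [-0.785,0,0],"xyz": [0.006,-0.013,0.08],"grip": 255},
    {"rot": [-0.785,0,0],"xyz": [0.006,-0.013,0.08],"grip": 255}
  ]
}}

```text
clock: 9.8
tool_pos: [0.607, -0.1693, 0.0961]
eef_rot: [-0.542, 0.75, 0.309, -0.222]
contact_force: [1.0, 0.2, -6.0]
opening: 0.175
finger_force: 49.7
```

Run:
```python
from h import *
import cv2
s=r.get_state();print(s["clock"],s["q"]); p,R0=cur(); print(p)
delta(p,R0,[.610,-.190,.11],tool2(boxrot(-.33,.785)))
s=r.snapshot("scene")[:,:,::-1];t=r.snapshot("top")[:,:,::-1]
def c(im,u,v,k,w=400,h=400):
    M=np.float32([[k,0,w/2-k*u],[0,k,h/2-k*v]]);return cv2.warpAffine(im,M,(w,h),flags=cv2.INTER_CUBIC)
cv2.imwrite("pics/c5.png",np.hstack([c(s,268,270,5),c(t,353,235,4)]))
```

```text
9.8 [ 0.4634  1.4444 -1.0659  0.6567  0.7399  2.0816  2.6508]
[ 0.607  -0.1693  0.0961]
rot [-0.005, -0.006, 0.008] xyz [0.0186, 0.0031, -0.0165] rows 0.6
```

View pics/c5.png

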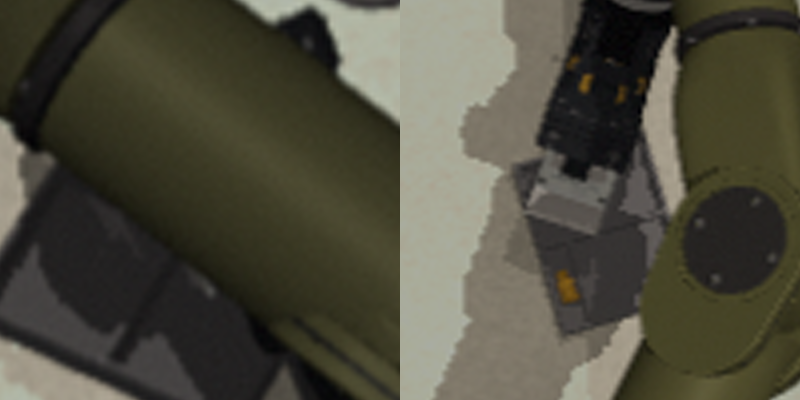

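In the top crop the tilted box is at (570,195) over the spacer bay, and the arm is stretched with joints 6 and 7 at their limits. I'll back off with a different yaw.

Run:
```python
from h import *
p,R0=cur()
p=np.array([.61,-.19,.11]);R0=tool2(boxrot(-.33,.785))
delta(p,R0,[.60,-.19,.15],tool2(boxrot(-.9,.6)))
```

```text
rot [0.18, -0.364, 0.439] xyz [0.0032, 0.035, -0.0216] rows 4.8
```

Request:
{"method": "carry_out", "body": {
  "plan": [
    {"rot": [0.05,0,0],"xyz": [0.0,0.02,-0.02],"grip": 255},
    {"rot": [0.18,-0.364,0.439],"xyz": [0.003,0.035,-0.022],"grip": 255},
    {"rot": [0.18,-0.364,0.439],"xyz": [0.003,0.035,-0.022],"grip": 255},
    {"rot": [0.18,-0.364,0.439],"xyz": [0.003,0.035,-0.022],"grip": 255},
    {"rot": [0.18,-0.364,0.439],"xyz": [0.003,0.035,-0.022],"grip": 255},
    {"rot": [0.18,-0.364,0.439],"xyz": [0.003,0.035,-0.022],"grip": 255},
    {"rot": [0.18,-0.364,0.439],"xyz": [0.003,0.035,-0.022],"grip": 255}
  ]
}}

```text
clock: 10.48
tool_pos: [0.5937, -0.1758, 0.1502]
eef_rot: [-0.321, 0.902, 0.273, -0.097]
contact_force: [-0.2, -0.5, -1.2]
opening: 0.177
finger_force: 49.7
```

Run:
```python
from h import *
s=r.get_state();print(s["clock"],s["q"],s["contact_force"]); p,R0=cur(); print(p)
Bx=R.from_matrix(R0.as_matrix()@M2); print(Bx.as_euler("ZYX"))
delta(p,R0,[.60,-.19,.14],tool2(boxrot(-1.2,.75)))
```

```text
10.4833 [ 0.742   1.2559 -1.1234  1.092   0.5535  1.6271  2.079 ] [-0.1636 -0.5206 -1.1644]
[ 0.5937 -0.1758  0.1502]
[-0.8868  0.5884  0.0006]
rot [-0.16, -0.194, 0.246] xyz [0.0041, -0.0182, 0.0002] rows 2.8
```

Request:
{"method": "carry_out", "body": {
  "plan": [
    {"rot": [-0.16,-0.194,0.246],"xyz": [0.008,-0.01,0.02],"grip": 255},
    {"rot": [-0.16,-0.194,0.246],"xyz": [0.008,-0.01,0.02],"grip": 255},
    {"rot": [-0.16,-0.194,0.246],"xyz": [0.008,-0.01,0.02],"grip": 255},
    {"rot": [-0.16,-0.194,0.246],"xyz": [0.008,-0.01,0.02],"grip": 255},
    {"rot": [-0.16,-0.194,0.246],"xyz": [0.008,-0.01,0.02],"grip": 255}
  ]
}}

```text
clock: 10.9
tool_pos: [0.5873, -0.1752, 0.126]
eef_rot: [-0.175, 0.913, 0.362, -0.068]
contact_force: [1.0, 0.6, -1.5]
opening: 0.176
finger_force: 49.7
```

```bash
cat >> h.py <<'E'
def show():
    s=r.get_state();p,R0=cur();Bx=R.from_matrix(R0.as_matrix()@M2)
    print(s["clock"],s["q"],s["contact_force"],p,"yaw,pitch,roll",Bx.as_euler("ZYX"))
    slot=p+Bx.apply([.0235,0,-.034]); print("slot",slot,"low",p[2]-max(Bx.apply([.034,a,b])[2]*-1 for a in(-.028,.028) for b in(-.034,)))
    return p,R0
def see(name):
    import cv2
    s=r.snapshot("scene")[:,:,::-1];t=r.snapshot("top")[:,:,::-1]
    def c(im,u,v,k,w=400,h=400):
        A=np.float32([[k,0,w/2-k*u],[0,k,h/2-k*v]]);return cv2.warpAffine(im,A,(w,h),flags=cv2.INTER_CUBIC)
    cv2.imwrite(name,np.hstack([c(s,265,285,5),c(t,353,235,5)]))
E
python3 - <<'E'
from h import *
show()
E
```

```text
10.9 [ 0.8514  1.3314 -1.1323  1.1247  0.4172  1.5151  1.9159] [ 1.0317  0.5608 -1.5175] [ 0.5873 -0.1752  0.126 ] yaw,pitch,roll [-1.1898  0.7545  0.003 ]
slot [ 0.5851 -0.1695  0.0851] low 0.07785472033347349
```

Request:
{"method": "carry_out", "body": {
  "plan": [
    {"rot": [0,0,0.12],"xyz": [-0.011,-0.024,-0.008],"grip": 255},
    {"rot": [0,0,0.24],"xyz": [-0.011,-0.042,-0.008],"grip": 255},
    {"rot": [0,0,0.35],"xyz": [-0.011,-0.006,-0.008],"grip": 255},
    {"rot": [0,0,0.35],"xyz": [0.005,-0.042,-0.008],"grip": 255},
    {"rot": [0,0,0.35],"xyz": [-0.027,-0.006,-0.008],"grip": 255},
    {"rot": [0,0,0.35],"xyz": [0.005,-0.042,-0.008],"grip": 255},
    {"rot": [0,0,0.35],"xyz": [-0.027,-0.006,-0.008],"grip": 255},
    {"rot": [0,0,0.25],"xyz": [-0.011,-0.024,-0.008],"grip": 255}
  ]
}}

```text
clock: 11.57
tool_pos: [0.6107, -0.1819, 0.1224]
eef_rot: [-0.067, 0.926, 0.354, -0.11]
contact_force: [1.2, 4.3, 1.5]
opening: 0.177
finger_force: 49.7
```

Request:
{"method": "carry_out", "body": {
  "plan": [
    {"rot": [0,0,-0.12],"xyz": [0.016,-0.018,0],"grip": 255},
    {"rot": [0,0,-0.24],"xyz": [-0.016,0.018,0],"grip": 255},
    {"rot": [0,0,-0.36],"xyz": [0.016,-0.018,0],"grip": 255},
    {"rot": [0,0,-0.48],"xyz": [-0.016,0.018,0],"grip": 255},
    {"rot": [0,0,-0.55],"xyz": [0.016,-0.018,0],"grip": 255},
    {"rot": [0,0,-0.55],"xyz": [-0.016,0.018,0],"grip": 255},
    {"rot": [0,0,-0.55],"xyz": [0.016,-0.018,0],"grip": 255},
    {"rot": [0,0,-0.5],"xyz": [0,0,0],"grip": 255}
  ]
}}

```text
clock: 12.23
tool_pos: [0.603, -0.1982, 0.1118]
eef_rot: [-0.285, 0.886, 0.365, -0.026]
contact_force: [0.4, -4.4, -5.5]
opening: 0.177
finger_force: 49.7
```

Run:
```python
from h import *
show();see("pics/c6.png")
```

```text
12.2333 [ 0.8395  1.3843 -1.1766  1.0113  0.4836  1.5992  2.1752] [ 0.3748 -4.3992 -5.5259] [ 0.603  -0.1982  0.1118] yaw,pitch,roll [-0.8644  0.7233  0.2187]
slot [ 0.6058 -0.1901  0.0714] low 0.05984798888326399
```

View pics/c6.png

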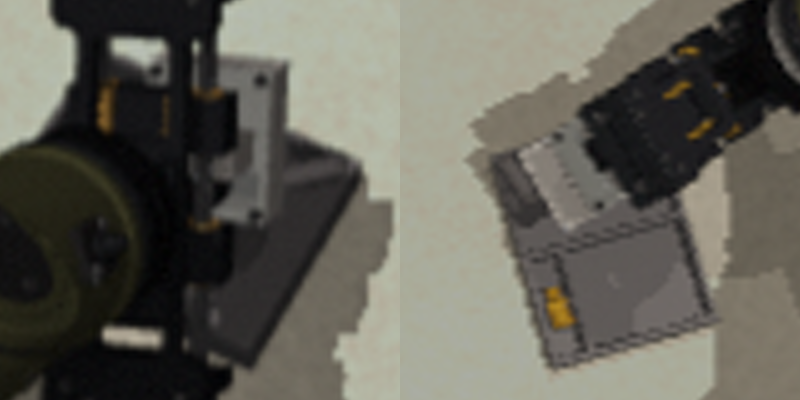

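There's a light bar at scene crop (285,185)–(345,165) in the spacer bay that was not there before, so probably the spacer. I'll level up, move the box over to the large bay and look.

Run:
```python
from h import *
p,R0=cur(); V=tool2(boxrot(.287-np.pi/2,0)); a=np.array([.60,-.20,.16]); b=np.array([.541,-.218,.13])
delta(p,R0,a,V);delta(a,V,b,V)
```

```text
rot [0.757, 0.066, 0.332] xyz [0.0062, 0.0249, -0.0359] rows 6.6
rot [0.0, 0.0, 0.0] xyz [0.0617, -0.0006, 0.03] rows 1.6
```

Request:
{"method": "carry_out", "body": {
  "plan": [
    {"rot": [0.1,0.01,0.05],"xyz": [0.006,0.025,-0.036],"grip": 255},
    {"rot": [0.757,0.066,0.332],"xyz": [0.006,0.025,-0.036],"grip": 255},
    {"rot": [0.757,0.066,0.332],"xyz": [0.006,0.025,-0.036],"grip": 255},
    {"rot": [0.757,0.066,0.332],"xyz": [0.006,0.025,-0.036],"grip": 255},
    {"rot": [0.757,0.066,0.332],"xyz": [0.006,0.025,-0.036],"grip": 255},
    {"rot": [0.757,0.066,0.332],"xyz": [0.006,0.025,-0.036],"grip": 255},
    {"rot": [0.757,0.066,0.332],"xyz": [0.006,0.025,-0.036],"grip": 255},
    {"rot": [0.757,0.066,0.332],"xyz": [0.006,0.025,-0.036],"grip": 255}
  ]
}}

```text
clock: 13.0
tool_pos: [0.5988, -0.196, 0.161]
eef_rot: [-0.147, 0.989, -0.001, -0.001]
contact_force: [-0.4, 2.1, -1.6]
opening: 0.18
finger_force: 49.7
```

Request:
{"method": "carry_out", "body": {
  "plan": [
    {"rot": [0,0,0],"xyz": [0.062,0,0.01],"grip": 255},
    {"rot": [0,0,0],"xyz": [0.062,0,0.03],"grip": 255},
    {"rot": [0,0,0],"xyz": [0.062,0,0.03],"grip": 255},
    {"rot": [0,0,0],"xyz": [0.062,0,0.03],"grip": 255}
  ]
}}

```text
clock: 13.33
tool_pos: [0.5369, -0.222, 0.1266]
eef_rot: [-0.14, 0.99, 0.0, -0.004]
contact_force: [0.6, -0.5, -1.4]
opening: 0.177
finger_force: 49.7
```

Run:
```python
from h import *
show();see("pics/c7.png")
```

```text
13.3333 [ 0.7837  0.9308 -0.8773  1.7702  0.9008  0.9086  1.3462] [ 0.5643 -0.5298 -1.3743] [ 0.5369 -0.222   0.1266] yaw,pitch,roll [-1.2895  0.002  -0.0083]
slot [ 0.5431 -0.2445  0.0926] low 0.0923309547433264
```

View pics/c7.png

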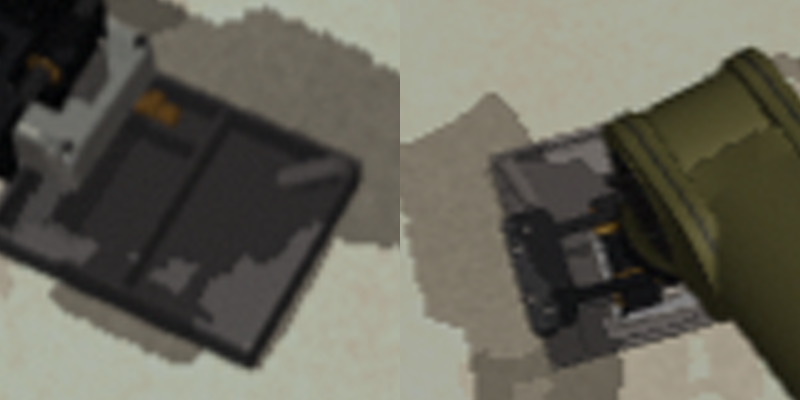

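The spacer lies in the spacer bay at scene crop (310,175), near its +x/+y corner, and it was never touched. Now I'll refine the tray pose from the first pictures to place the box.

Run:
```python
from h import *
import cv2
for n,seed in(("scene",(247,290)),("top",(365,250))):
    im=cv2.imread(f"pics/{n}0.png"); g=im.max(2); 
    m=(g<(125 if n=="scene" else 135)).astype(np.uint8)
    k,l=cv2.connectedComponents(m); m=(l==l[seed[1],seed[0]]).astype(np.uint8)
    c=max(cv2.findContours(m,0,2)[0],key=cv2.contourArea); h=cv2.convexHull(c)
    e=2
    while len(q:=cv2.approxPolyDP(h,e,True))>4: e+=.5
    q=q[:,0].astype(float); print(n,m.sum(),e,q.tolist())
    for i in range(4):
        a,b=q[i],q[(i+1)%4]
        P0=[plane(n,*x,0.) for x in(a,b)];P2=[plane(n,*x,.022) for x in(a,b)]
        d=P0[1]-P0[0]; ax=abs(np.cos(np.arctan2(d[1],d[0])-.287))>.7
        cam=r.camera_params(n)["position"]; nrm=np.array([d[1],-d[0]]); mid=(P0[0]+P0[1])[:2]/2
        nrm=nrm*np.sign(nrm@(mid-[.568,-.197])); near=nrm@(np.array(cam)[:2]-mid)>0
        P=P0 if near else P2; mid=((P[0]+P[1])/2)[:2]-[.568,-.197]
        yaw=np.arctan2(d[1],d[0])-(0 if ax else np.pi/2); yaw=(yaw+np.pi/2)%np.pi-np.pi/2
        u=np.array([np.cos(.287),np.sin(.287)]);v=np.array([-u[1],u[0]])
        print("x-edge(y=)" if ax else "y-edge(x=)",(mid@(v if ax else u)).round(4),"yaw",round(yaw,3),"near",near)
```

```text
scene 2933 3.5 [[244.0, 255.0], [297.0, 278.0], [277.0, 318.0], [222.0, 294.0]]
x-edge(y=) 0.052 yaw 0.3 near False
y-edge(x=) 0.0705 yaw 0.352 near True
x-edge(y=) -0.0519 yaw 0.317 near True
y-edge(x=) -0.0656 yaw 0.358 near False
top 1627 2 [[363.0, 218.0], [377.0, 259.0], [344.0, 269.0], [330.0, 226.0]]
x-edge(y=) -0.0517 yaw 0.321 near False
y-edge(x=) -0.0696 yaw 0.304 near True
x-edge(y=) 0.0561 yaw 0.315 near True
y-edge(x=) 0.0707 yaw 0.251 near False
```

Run:
```python
from h import *
p,R0=cur(); V=tool2(boxrot(.31-np.pi/2,0))
delta(p,R0,[.5416,-.217,.085],V)
```

```text
rot [0.001, -0.002, -0.029] xyz [-0.0023, 0.0029, 0.0432] rows 1.0
```

Request:
{"method": "carry_out", "body": {
  "plan": [
    {"rot": [0,0,-0.023],"xyz": [-0.001,0.001,0.02],"grip": 255},
    {"rot": [0,0,-0.023],"xyz": [-0.001,0.001,0.04],"grip": 255},
    {"rot": [0,0,-0.023],"xyz": [-0.001,0.001,0.045],"grip": 255},
    {"rot": [0,0,-0.023],"xyz": [-0.001,0.001,0.045],"grip": 255},
    {"rot": [0,0,-0.023],"xyz": [-0.001,0.001,0.045],"grip": 255},
    {"rot": [0,0,-0.023],"xyz": [-0.001,0.001,0.045],"grip": 255}
  ]
}}

```text
clock: 13.93
tool_pos: [0.5407, -0.2194, 0.084]
eef_rot: [-0.151, 0.989, -0.0, -0.001]
contact_force: [-0.8, -0.0, -2.7]
opening: 0.179
finger_force: 49.7
```

Run:
```python
from h import *
p,R0=show(); V=tool2(boxrot(.31-np.pi/2,0))
delta(p,R0,[.5416,-.217,.039],V)
import cv2
B=R.from_matrix(R0.as_matrix()@M2); print([proj("scene",p+B.apply([a,b,-.035])).round(1).tolist() for a in(-.034,.034) for b in(-.028,.028)])
s=r.snapshot("scene")[:,:,::-1]
cv2.imwrite("pics/c8.png",cv2.resize(s[240:330,205:305],None,fx=6,fy=6,interpolation=cv2.INTER_CUBIC))
```

```text
13.9333 [ 0.7574  0.989  -0.8348  1.7888  0.9798  0.8429  1.3034] [-0.7875 -0.0408 -2.6942] [ 0.5407 -0.2194  0.084 ] yaw,pitch,roll [-1.2681 -0.0002 -0.0016]
slot [ 0.5477 -0.2419  0.05  ] low 0.04993900520139293
rot [-0.0, -0.002, -0.007] xyz [-0.0016, 0.0021, 0.045] rows 1.1
[[239.4, 260.6], [260.5, 269.8], [224.5, 283.7], [246.0, 293.4]]
```

Request:
{"method": "carry_out", "body": {
  "plan": [
    {"rot": [0,0,-0.007],"xyz": [-0.002,0.002,0.01],"grip": 255},
    {"rot": [0,0,-0.007],"xyz": [-0.002,0.002,0.02],"grip": 255},
    {"rot": [0,0,-0.007],"xyz": [-0.002,0.002,0.026],"grip": 255},
    {"rot": [0,0,-0.007],"xyz": [-0.002,0.002,0.03],"grip": 255},
    {"rot": [0,0,-0.007],"xyz": [-0.002,0.002,0.033],"grip": 255},
    {"rot": [0,0,-0.007],"xyz": [-0.002,0.002,0.033],"grip": 255}
  ]
}}

```text
clock: 14.48
tool_pos: [0.5401, -0.2173, 0.0488]
eef_rot: [-0.154, 0.988, 0.0, -0.003]
contact_force: [-0.5, -0.3, -2.5]
opening: 0.178
finger_force: 49.7
```

Run:
```python
from h import *
p,R0=show()
delta(p,R0,[.5416,-.217,.039],tool2(boxrot(.31-np.pi/2,0)))
see("pics/c9.png")
```

```text
14.4833 [ 0.7349  1.0371 -0.7956  1.7992  1.0387  0.797   1.2615] [-0.5306 -0.3415 -2.4648] [ 0.5401 -0.2173  0.0488] yaw,pitch,roll [-1.2616  0.0011 -0.005 ]
slot [ 0.5471 -0.2397  0.0148] low 0.01465187264450004
rot [0.001, -0.005, -0.001] xyz [-0.0016, -0.0002, 0.0098] rows 0.2
```

Request:
{"method": "carry_out", "body": {
  "plan": [
    {"rot": [0,0,0],"xyz": [-0.001,0,0.004],"grip": 255},
    {"rot": [0,0,0],"xyz": [-0.001,0,0.007],"grip": 255},
    {"rot": [0,0,0],"xyz": [-0.001,0,0.009],"grip": 255},
    {"rot": [0,0,0],"xyz": [-0.001,0,0.009],"grip": 255}
  ]
}}

```text
clock: 14.92
tool_pos: [0.5412, -0.2171, 0.0402]
eef_rot: [-0.154, 0.988, -0.0, -0.002]
contact_force: [-0.6, 0.5, -1.5]
opening: 0.177
finger_force: 49.7
```

Request:
{"method": "carry_out", "body": {
  "plan": [
    {"rot": [0,0,0],"xyz": [0,0,0.001],"grip": 255},
    {"rot": [0,0,0],"xyz": [0,0,0.0015],"grip": 255},
    {"rot": [0,0,0],"xyz": [0,0,0.0015],"grip": 255}
  ]
}}

```text
clock: 15.17
tool_pos: [0.5415, -0.217, 0.0392]
eef_rot: [-0.154, 0.988, -0.0, -0.002]
contact_force: [-0.1, 0.5, -2.7]
opening: 0.182
finger_force: 49.7
```

Request:
{"method": "carry_out", "body": {
  "plan": [
    {"rot": [0,0,0],"xyz": [0,0,0.001],"grip": 255},
    {"rot": [0,0,0],"xyz": [0,0,0.002],"grip": 255},
    {"rot": [0,0,0],"xyz": [0,0,0.002],"grip": 255}
  ]
}}

```text
clock: 15.42
tool_pos: [0.5416, -0.217, 0.0373]
eef_rot: [-0.154, 0.988, -0.0, -0.002]
contact_force: [0.6, 0.3, -0.3]
opening: 0.178
finger_force: 49.7
```

Request:
{"method": "carry_out", "body": {
  "plan": [
    {"rot": [0,0,0],"xyz": [0,0,0.001],"grip": 255},
    {"rot": [0,0,0],"xyz": [0,0,0.001],"grip": 140},
    {"rot": [0,0,0],"xyz": [0,0,0.001],"grip": 140},
    {"rot": [0,0,0],"xyz": [0,0,0.001],"grip": 140},
    {"rot": [0,0,0],"xyz": [0,0,0.001],"grip": 140},
    {"rot": [0,0,0],"xyz": [0,0,0.001],"grip": 140},
    {"rot": [0,0,0],"xyz": [0,0,0.001],"grip": 140}
  ]
}}

```text
clock: 16.0
tool_pos: [0.5415, -0.217, 0.0362]
eef_rot: [-0.154, 0.988, -0.0, -0.002]
contact_force: [0.0, -0.7, -0.1]
opening: 0.45
finger_force: 0.0
```

Released. I'll retreat straight up, then back away so the cameras can see the tray.

Request:
{"method": "carry_out", "body": {
  "plan": [
    {"rot": [0,0,0],"xyz": [0,0,-0.02],"grip": 140},
    {"rot": [0,0,0],"xyz": [0,0,-0.05],"grip": 140},
    {"rot": [0,0,0],"xyz": [0,0,-0.09],"grip": 140},
    {"rot": [0,0,0],"xyz": [0,0,-0.13],"grip": 140},
    {"rot": [0,0,0],"xyz": [0,0,-0.17],"grip": 140},
    {"rot": [0,0,0],"xyz": [0,0.03,-0.2],"grip": 140},
    {"rot": [0,0,0],"xyz": [0,0.07,-0.2],"grip": 140},
    {"rot": [0,0,0],"xyz": [0,0.11,-0.2],"grip": 140}
  ]
}}

```text
clock: 16.67
tool_pos: [0.5096, -0.1113, 0.2383]
eef_rot: [-0.152, 0.988, -0.001, 0.0]
contact_force: [-0.0, 1.8, -0.4]
opening: 0.449
finger_force: 0.0
```

Request:
{"method": "carry_out", "body": {
  "plan": [
    {"rot": [0,0,0],"xyz": [0,0.04,0],"grip": 140},
    {"rot": [0,0,0],"xyz": [0,0.08,0],"grip": 140},
    {"rot": [0,0,0],"xyz": [0,0.12,0],"grip": 140},
    {"rot": [0,0,0],"xyz": [0,0.14,0],"grip": 140},
    {"rot": [0,0,0],"xyz": [0,0.15,0],"grip": 140},
    {"rot": [0,0,0],"xyz": [0,0.15,0],"grip": 140}
  ]
}}

```text
clock: 17.17
tool_pos: [0.4628, 0.0328, 0.2368]
eef_rot: [-0.156, 0.988, 0.0, -0.002]
contact_force: [-0.6, -0.2, 0.0]
opening: 0.449
finger_force: 0.0
```

Run:
```python
from h import *
show();see("pics/c10.png")
```

```text
17.1667 [ 0.442   0.648  -0.995   2.011   0.7135  0.8823  0.9343] [-0.5656 -0.1901  0.013 ] [0.4628 0.0328 0.2368] yaw,pitch,roll [-1.2572  0.0006 -0.0031]
slot [0.4699 0.0104 0.2027] low 0.20265356969051113
```

View pics/c10.png

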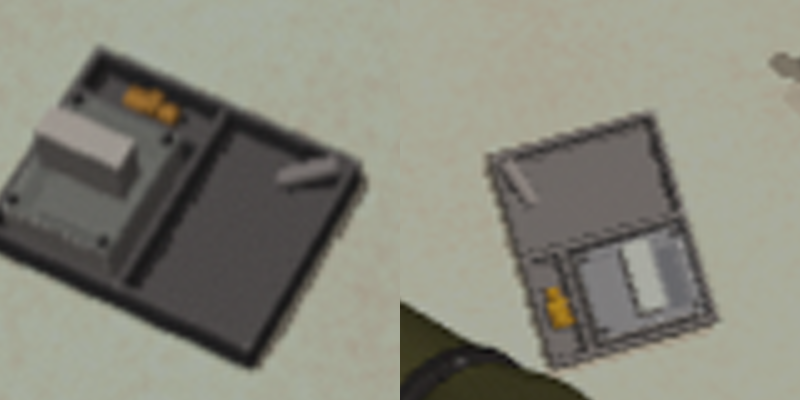

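The box sits flat in the large bay, with its lug at scene crop (85,150) / top crop (648,275). The spacer is in the spacer bay at scene crop (310,170) / top crop (520,178), and the adapter is undisturbed. I'll hand the job in.

```bash
python3 -c "
from plant import r
print(r.finish_job())"
```

```text
the job is handed in; nothing more can be done
None
```

The spacer was shaken out through the slot into the spacer bay, and the box is set down flat, slot side down, in the large bay and released; the job was handed in at about 17 s.

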